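# Offer the hand punch up to the empty nest

### The arm

A 6-joint arm with a two-finger parallel gripper is mounted at the origin on the work surface. World frame = base frame: x ahead of the robot, y to its left, z up, the work surface at z = 0. Lengths are in m, angles in rad, forces in N, time in s.
With the tool pointing down it reaches from about 0.35 to 0.975 m from the base axis. Payload 4.9 kg.
Tool frame: the origin (TCP) lies on the centre line of the jaws, within the pads' length; the fingertips stand manip.tip_reach ahead of it and the grasp point (between the pads) is the TCP (manip.tip_reach is the distance from the TCP to the fingertips, in m); z points along the fingers, y is the line along which they close (so a half turn about z gives the same grasp; the last joint's range is limited). The gripper opens to 85 mm and grips with 20 to 120 N. Pads are 22 mm wide; open, the fingers measure 114 mm over their backs; the gripper's body (76 mm by 85 mm) begins 54 mm behind the grasp point. The pads swing forward as they close: fully open they stand 13 mm farther back than shut.
Start: joints at [-1.468, 0.053, 1.613, -0, 1.476, -0.119], TCP at [0.137, -0.61, 0.25] pointing down, gripper open.
Joint ranges: [-3.01, 3.01], [-1.01, 2.22], [0.06, 2.58], [-1.02, 4.17], [0.09, 2.62], [-3.14, 3.14]. Speed limits (rad/s): [2.57, 2.57, 3.14, 3.14, 3.14, 3.14].

### API

Orientations are given as a unit quaternion [w, x, y, z].
In Python, from plant import manip gives the robot as it stands. The module is installed in compiled form; this text tells all that it offers.
- The arm moves only by the tool move_arm, never from a script. Its argument "rows" is a list of rows, each a list of 7 numbers: the shift along the tool's x, y, z in cm, then the turn, a rotation vector about the tool's x, y, z in degrees, then the opening, from -1 (shut) to 1 (fully open). In form: [[tx, ty, tz, ax, ay, az, jaw], ...]. A call has 1 to 20 rows; each row shifts and turns the commanded pose from where the row before left it, along the tool's axes as they then stand; what a row does not reach is not made up. A row lasts 1/12 s, in which the tool goes at most 41.7 mm and 7.16 degrees, less where a joint would pass 70% of its speed; a pose out of reach is approached as far as the arm can. A call is refused whole if a number of a shift passes 4.17 or a number of a turn 7.16, either way. A call with a gripper value outside its range is refused whole. The fingers move at their own pace and stop on an object; the grip force is fixed at half the most. Time passes only in rows, so rows that do not move let the fingers close. It gives the time, the measured TCP pose, the force, the opening and the grip force at its end, in the units of the state.
- manip.state(): the state, without advancing time (a new reading comes with each control period).
- manip.grab_frame(name): name is "scene" or "top" or "wrist"; returns a dict with "img" (480x640x3 uint8, blue, green, red), "mtx" (3x3 intrinsics, pixels), "k1" (the pictures are not rectified: a ray, as slopes to the right and down, at radius r is drawn at 1 + k1 r^2 times it, then the intrinsics apply), "R" (3x3) and "t" (3): a world point X has camera coordinates R X + t. Camera axes: x right, y down, z forward; pixel columns grow to the right and rows downward; lengths in m; the calibration is good to about 2 mm. A picture is of the moment at which its call begins. There is no depth.
- manip.job_done(): hands the job in; it is judged then, once.
The state is a dict: "time": time; "joint_pos": joint angles; "joint_vel": joint speeds; "joint_efforts": joint torques, N m; "tool_pos": TCP position; "tool_rot": TCP orientation; "contact_force": force on the tool from outside, world axes, zero at the start; "ft_torque": the same for the moment, N m; "gripper_width": opening from 0.0 (shut) to 1.0 (fully open); "grasp_force": force on a finger pad.
Only numpy, scipy, OpenCV 4.12 (cv2) and the standard library are available. Lean on these libraries where they do the work, as an engineer would, in place of code of your own. Each camera call takes 0.05 s, during which the arm holds its last target. There are 200 camera calls.

### The job

Three of the four wooden ring nests on the maroon board are loaded with a tin and one is empty. Pick up the orange-handled punch by its handle, lift it over the blue guard rail without touching the rail, and hold it level above the empty nest so the setter can check the fit: centred, crossbar holes in line over that nest's two brass dowels, punch face about 10 mm above the top of the ring, touching neither the board nor the tins. Finish there, still and still holding it; disturb nothing else.

Things in the scene. Friction and masses are not known exactly. Their poses are not given: they have to be found in the camera images.
- punch: hand punch, 0.3-0.55 kg, loose on the stand. Origin: centre of its flat lower face, z up. White round plug, diameter 56, z 0-12 mm; aluminium crossbar 32 (x) x 126 (y) mm, z 12-22, with 12 mm through holes at y = +-50; orange handle 24 (x) x 42 (y) mm, z 22-72, gripped across its 24 mm (along punch x). Same after a half turn about z.
- stand: low blue steel stand on which the punch starts, fixed; top plate 130 x 130 mm, top 40 mm above the table. Origin: underside centre at table level. Its position and yaw differ each time.
- board: maroon board, 250 (x) x 290 (y) x 18 mm, fixed on the table; origin: underside centre, z up. Four wooden rings, outer diameter 84, inner 64, top 32 mm above the table, at board x +-55, y +-65 mm. Each has two brass dowels, diameter 8, top 42 mm above the table, 50 mm from the ring centre towards board +y and -y. The empty nest shows a flat black pad.
- nest_0 (a point): centre of the mouth of ring 0 on the board, at the level of the ring's top; axes as the board's. Which ring is empty differs each time
- nest_1 (a point): centre of the mouth of ring 1 on the board, at the level of the ring's top; axes as the board's. Which ring is empty differs each time
- nest_2 (a point): centre of the mouth of ring 2 on the board, at the level of the ring's top; axes as the board's. Which ring is empty differs each time
- nest_3 (a point): centre of the mouth of ring 3 on the board, at the level of the ring's top; axes as the board's. Which ring is empty differs each time
- tin_0: round steel tin with a blue lid, diameter 59, height 22 mm, sitting loose in one of the four rings (top 40 mm above the table); which one differs each time; origin: centre of its underside; leave it in place
- tin_1: round steel tin with a blue lid, diameter 59, height 22 mm, sitting loose in one of the four rings (top 40 mm above the table); which one differs each time; origin: centre of its underside; leave it in place
- tin_2: round steel tin with a blue lid, diameter 59, height 22 mm, sitting loose in one of the four rings (top 40 mm above the table); which one differs each time; origin: centre of its underside; leave it in place
- rail: blue steel guard rail standing between the stand and the board, fixed: 360 mm long (its x), up to 36 mm wide at the feet, top 100 mm above the table; origin: centre of its underside at table level. Must not be touched
- glue: closed plastic bottle, diameter 56, height 140 mm, origin at its underside centre; a bystander, leave it alone
- wrench: steel wrench, 180 mm long, lying flat beyond the far end of the rail; a bystander, leave it alone
- cup: shallow clear plastic bowl, diameter 80, height 35 mm, origin at its underside centre; a bystander, leave it alone
- spare_tin: a tin like those in the nests but standing on the table beyond the board, not on it; a bystander, leave it alone
- hammer: hammer, 260 mm long, lying on the table at the robot's right; a bystander, leave it alone
There are look-alikes about, which are no part of the job. Leave any green or white look-alike of the tin_2 alone.

How it is judged:
By the outcome, as a careful person would: the job done as asked, in the order asked, and still so for the second after the job is handed in, while the arm keeps its last pose, push and grip.
It also fails if it takes over 45 s, if anything falls off the work surface, if the arm or the gripper's body presses on something with over 40 N, if the wrist force passes 120 N, or if a joint passes its speed limit or range.

## Working session

There is one attempt and no reset: what is moved stays moved. The work goes in short steps, Python scripts to look and compute and a tool call to move; the robot and the scene stay as the last step left them, time stands still between calls to the robot, and variables do not carry over. Pictures are saved under pics/ and viewed, at most 10 in all, crops included, and the job is handed in when it is done.

Besides the shell and the picture viewer there is one more tool, called after "Emit:" in YAML: its name, and indented under it one key for each argument. move_arm: Moves the arm, as the interface text tells. Its arguments: {"type":"object","properties":{"rows":{"type":"array","items":{"type":"array","items":{"type":"number"}}}},"required":["rows"]}

```bash
mkdir -p pics && cat > h.py <<'E'
import numpy as np, cv2
from plant import manip
def ray(f,uv):
    K=f["mtx"];d=np.array([(uv[0]-K[0,2])/K[0,0],(uv[1]-K[1,2])/K[1,1]])
    u=d.copy()
    for _ in range(20): u=d/(1+f["k1"]*(u@u))
    R=np.array(f["R"]);t=np.array(f["t"])
    return -R.T@t, R.T@np.array([u[0],u[1],1])
def onz(f,uv,z):
    c,d=ray(f,uv); return c+d*(z-c[2])/d[2]
def proj(f,X):
    p=np.array(f["R"])@np.array(X)+np.array(f["t"]);u=p[:2]/p[2];u=u*(1+f["k1"]*(u@u));K=f["mtx"]
    return np.array([K[0,0]*u[0]+K[0,2],K[1,1]*u[1]+K[1,2]])
E
python3 - <<'E'
from h import *
for n in("scene","top","wrist"):
    f=manip.grab_frame(n);cv2.imwrite(f"pics/{n}0.png",f["img"]);np.save(f"{n}0.npy",f,allow_pickle=True)
    c,d=ray(f,(320,240));print(n,c,d,f["mtx"][0,0],f["k1"])
s=manip.state();print(s,manip.tip_reach)
E
```

```text
scene [1.63392749 0.10825129 1.09456224] [-0.71297541 -0.1656096  -0.68179192] 596.1516139997726 0.027257902333921204
top [ 0.49062629 -0.11947164  1.12638969] [ 0.05293384  0.04080547 -0.99782419] 456.06443839134886 0.013020488226644433
wrist [ 0.21550338 -0.59256404  0.37312422] [-0.31084971 -0.06304025 -0.94841944] 392.27875969142775 -0.08128378922522139
{'time': 0.15, 'joint_pos': array([-1.46802336e+00,  5.32586902e-02,  1.61400285e+00, -1.75515012e-05,
        1.47599475e+00, -1.18995062e-01]), 'joint_vel': array([-0.00049035, -0.00220927, -0.0026835 , -0.00179596, -0.00045072,
        0.00026259]), 'joint_efforts': array([-2.24739233e-04, -3.94242954e+01, -3.70722592e+01, -1.63597874e-04,
        4.72150030e-03, -3.93383289e-06]), 'tool_pos': array([ 0.13742262, -0.60922857,  0.24929776]), 'tool_rot': array([-8.31859697e-04,  9.93858227e-01,  1.10657725e-01, -1.98853739e-06]), 'contact_force': array([ 0.06110391, -0.21564897,  0.27742418]), 'ft_torque': array([ 0.01582686, -0.01188156,  0.0329974 ]), 'grasp_force': 0.0, 'gripper_width': 1.0037378731455529} 0.019
```

View pics/top0.png

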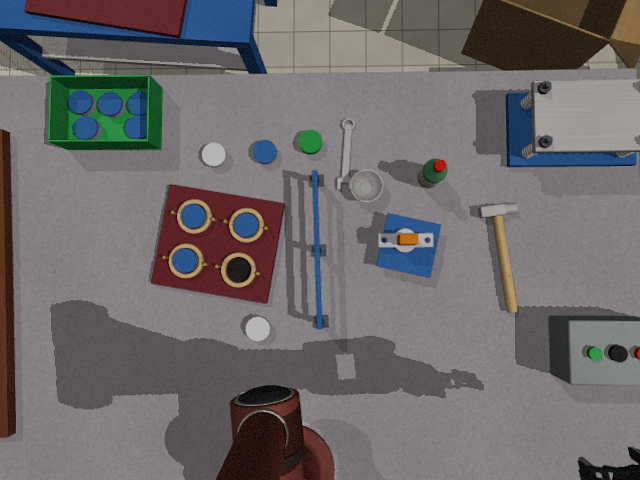

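View pics/scene0.png

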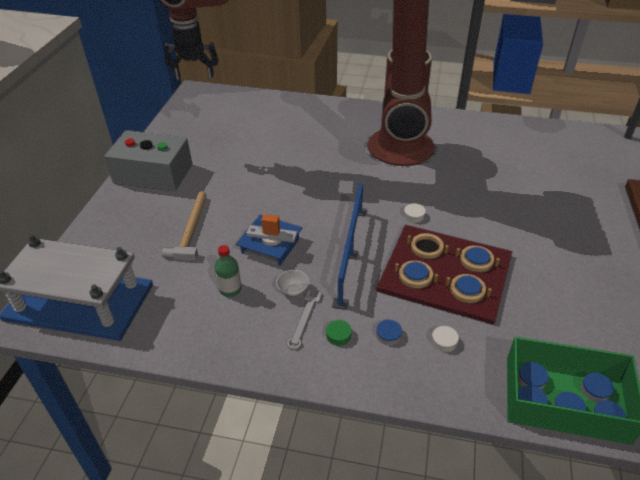

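Candidates for the punch: the orange handle at top (408,240), the tan hammer handle (505,262), and the red bottle cap (440,166). I choose the orange block with the crossbar. For the nest: black pad at top (239,270), against blue-lidded rings at (194,216), (246,225) and (186,261).

```bash
cat > m1.py <<'E'
from h import *
F={n:np.load(f"{n}0.npy",allow_pickle=True).item() for n in("scene","top")}
f=F["top"];im=f["img"];hsv=cv2.cvtColor(im,cv2.COLOR_BGR2HSV)
def blob(m,roi):
    x0,y0,x1,y1=roi;z=np.zeros_like(m);z[y0:y1,x0:x1]=m[y0:y1,x0:x1]
    c=max(cv2.findContours(z,0,1)[0],key=cv2.contourArea);return c,z
org=cv2.inRange(hsv,(5,150,120),(20,255,255))
c,z=blob(org,(380,210,440,270));r=cv2.minAreaRect(c);print("handle",r,onz(f,r[0],.112))
al=cv2.inRange(hsv,(0,0,130),(180,60,255))
c,z=blob(al|org,(370,205,445,275));r=cv2.minAreaRect(c);b=cv2.boxPoints(r);P=np.array([onz(f,p,.062)[:2] for p in b])
print("bar",r,onz(f,r[0],.062),np.linalg.norm(np.roll(P,1,0)-P,axis=1),P)
blu=cv2.inRange(hsv,(100,130,40),(125,255,255))
c,z=blob(blu|al|org,(370,205,445,280));r=cv2.minAreaRect(c);P=np.array([onz(f,p,.04)[:2] for p in cv2.boxPoints(r)])
print("stand",onz(f,r[0],.04),np.linalg.norm(np.roll(P,1,0)-P,axis=1),P)
mar=cv2.inRange(hsv,(165,100,30),(180,255,255))|cv2.inRange(hsv,(0,150,30),(6,255,255))
c,z=blob(mar,(140,170,295,310));r=cv2.minAreaRect(cv2.convexHull(c));P=np.array([onz(f,p,.018)[:2] for p in cv2.boxPoints(r)])
print("board",r,onz(f,r[0],.018),np.linalg.norm(np.roll(P,1,0)-P,axis=1),P)
wood=cv2.inRange(hsv,(12,60,120),(30,255,255))
for q in((239,270),(194,216),(246,225),(186,261)):
    c,z=blob(wood,(q[0]-28,q[1]-28,q[0]+28,q[1]+28));h=cv2.convexHull(c);z=cv2.morphologyEx(z,cv2.MORPH_CLOSE,np.ones((3,3)))
    (e,ax,_)=cv2.fitEllipse(c);print("ring",e,ax,onz(f,e,.032))
c,z=blob(blu,(300,160,335,335));r=cv2.minAreaRect(c);print("rail",[onz(f,p,.1)[:2] for p in cv2.boxPoints(r)])
a=cv2.resize(im[195:285,360:480],None,fx=5,fy=5,interpolation=2);b=cv2.resize(im[195:315,140:300],None,fx=4,fy=4,interpolation=2)
out=np.zeros((480,800,3),np.uint8);out[:450,:375]=cv2.resize(im[195:285,370:445],(375,450),interpolation=2);out[:450,380:780]=cv2.resize(im[210:300,200:280],(400,450),interpolation=2)
cv2.imwrite("pics/crop1.png",out)
E
python3 m1.py
```

```text
handle ((408.5, 238.5), (9.0, 17.0), 90.0) [ 0.547603  -0.2742201  0.112    ]
bar ((417.28363037109375, 211.78102111816406), (66.48237609863281, 26.022228240966797), 20.89776611328125) [ 0.61276037 -0.30276352  0.062     ] [0.15360102 0.06121238 0.15392741 0.06075094] [[ 0.61230628 -0.21988544]
 [ 0.66943461 -0.24186974]
 [ 0.61320195 -0.38515804]
 [ 0.55662146 -0.36303737]]
stand [ 0.55475755 -0.29026894  0.04      ] [0.15276422 0.17147127 0.15391721 0.17042322] [[ 0.48340989 -0.1999875 ]
 [ 0.65241781 -0.22894817]
 [ 0.62620299 -0.38061653]
 [ 0.45842701 -0.35069505]]
board ((217.3238525390625, 243.01284790039062), (118.09690856933594, 101.51964569091797), 9.865806579589844) [0.54224783 0.17754253 0.018     ] [0.28998138 0.24939659 0.29328078 0.24722195] [[0.44471122 0.34062791]
 [0.69119379 0.3026147 ]
 [0.64004805 0.01382805]
 [0.39623269 0.05472752]]
ring (237.9186553955078, 269.599853515625) (33.74481201171875, 34.206214904785156) [0.47747208 0.12298972 0.032     ]
ring (194.0482177734375, 215.83152770996094) (33.6129264831543, 34.372257232666016) [0.60774006 0.23157649 0.032     ]
ring (245.9920654296875, 224.73878479003906) (33.54188919067383, 34.018131256103516) [0.58582039 0.10457688 0.032     ]
ring (185.7605438232422, 260.5528869628906) (33.48051452636719, 34.63217544555664) [0.49920586 0.24994918 0.032     ]
rail [array([ 0.70219353, -0.05836383]), array([ 0.70251988, -0.07227394]), array([ 0.34860302, -0.08286715]), array([ 0.34815148, -0.06922785])]
```

View pics/crop1.png

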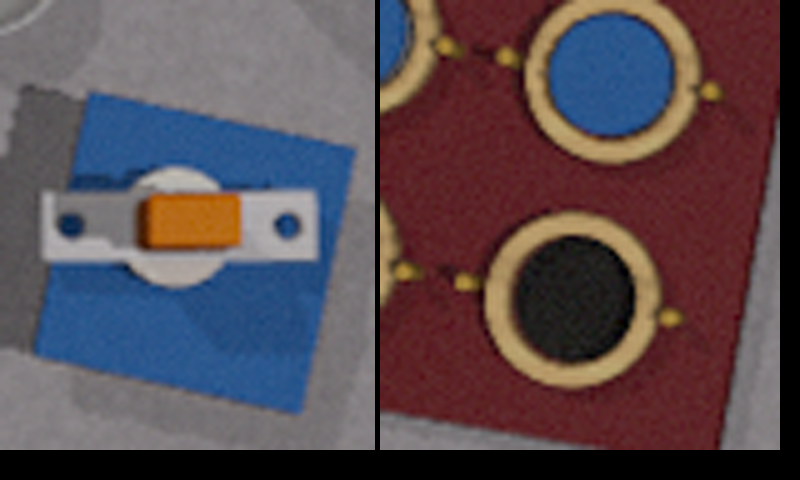

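Crop confirms it: an orange handle on a crossbar with holes at top-image pixels about (384,240) and (427.6,240), and the black pad in the ring at (238,270) with dowels left and right.

```bash
cat >> h.py <<'E'
from scipy.spatial.transform import Rotation as Ro
def pose():
    s=manip.state();q=s["tool_rot"];return s["tool_pos"],Ro.from_quat([q[1],q[2],q[3],q[0]])
def delta(xyz,yawy):
    """tool-frame shift (cm) and turn (deg) to TCP xyz, tool down, tool y at world angle yawy (deg)"""
    p,R=pose();a=np.radians(yawy);y=np.array([np.cos(a),np.sin(a),0]);z=np.array([0,0,-1.]);x=np.cross(y,z)
    T=Ro.from_matrix(np.c_[x,y,z]);print("shift",(R.inv().apply(np.array(xyz)-p)*100).round(2),"turn",(R.inv()*T).as_rotvec(degrees=True).round(2))
E
python3 - <<'E'
from h import *
f=np.load("top0.npy",allow_pickle=True).item();s=np.load("scene0.npy",allow_pickle=True).item()
a,b=onz(f,(384,240),.062),onz(f,(427.6,240),.062);print(a,b,np.linalg.norm(a-b),(a+b)/2)
v=a-b;print("yaw",np.degrees(np.arctan2(-v[0],v[1])))
im=s["img"];m=cv2.inRange(cv2.cvtColor(im,cv2.COLOR_BGR2HSV),(5,150,90),(20,255,255));m[:200]=0;m[250:]=0;m[:,:250]=0;m[:,300:]=0
x,y,w,h=cv2.boundingRect(m);print("scene handle",x,y,w,h,"expected", [proj(s,((a+b)/2)*[1,1,0]+[0,0,zz]) for zz in(.062,.112)])
c=(a+b)/2;delta([c[0],c[1],.22],np.degrees(np.arctan2(-v[0],v[1])))
E
```

```text
[ 0.54696658 -0.22509351  0.062     ] [ 0.54688281 -0.32588008  0.062     ] 0.10078660873592782 [ 0.5469247 -0.2754868  0.062    ]
yaw -0.04762226389142593
scene handle 262 215 17 20 expected [array([270.28192814, 231.02361204]), array([268.88735968, 216.30997618])]
shift [ 47.29 -23.54   2.98] turn [-7.000e-02 -7.000e-02 -7.725e+01]
```

Emit:
move_arm:
  rows:
    - [3.15,-1.57,0.2,0,0,0,1]
    - [3.15,-1.57,0.2,0,0,0,1]
    - [3.15,-1.57,0.2,0,0,0,1]
    - [3.15,-1.57,0.2,0,0,0,1]
    - [3.15,-1.57,0.2,0,0,0,1]
    - [3.15,-1.57,0.2,0,0,0,1]
    - [3.15,-1.57,0.2,0,0,0,1]
    - [3.15,-1.57,0.2,0,0,0,1]
    - [3.15,-1.57,0.2,0,0,0,1]
    - [3.15,-1.57,0.2,0,0,0,1]
    - [3.15,-1.57,0.2,0,0,0,1]
    - [3.15,-1.57,0.2,0,0,0,1]
    - [3.15,-1.57,0.2,0,0,0,1]
    - [3.15,-1.57,0.2,0,0,0,1]
    - [3.15,-1.57,0.2,0,0,0,1]

```text
time: 1.4
tool_pos: [0.5476, -0.2745, 0.2198]
tool_rot: [-0.0, 0.994, 0.111, -0.0]
contact_force: [-0.1, -0.4, -0.1]
gripper_width: 1.001
grasp_force: 0.0
```

Emit:
move_arm:
  rows:
    - [0,0,0,0,0,-7,1]
    - [0,0,0,0,0,-7,1]
    - [0,0,0,0,0,-7,1]
    - [0,0,0,0,0,-7,1]
    - [0,0,0,0,0,-7,1]
    - [0,0,0,0,0,-7,1]
    - [0,0,0,0,0,-7,1]
    - [0,0,0,0,0,-7,1]
    - [0,0,0,0,0,-7,1]
    - [0,0,0,0,0,-7,1]
    - [0,0,0,0,0,-7,1]
    - [0,0,0,0,0,0,1]
    - [0,0,0,0,0,0,1]

```text
time: 2.48
tool_pos: [0.5464, -0.2759, 0.2199]
tool_rot: [-0.0, 0.71, 0.704, -0.0]
contact_force: [0.3, -0.3, -1.1]
gripper_width: 1.003
grasp_force: 0.0
```

```bash
python3 - <<'E'
from h import *
f=manip.grab_frame("wrist");cv2.imwrite("pics/wrist1.png",f["img"]);np.save("wrist1.npy",f,allow_pickle=True)
p,R=pose();print(p,R.as_matrix()[:,1]);delta([.5469,-.2755,.22],0)
c,_=ray(f,(320,240));print("cam",c)
hsv=cv2.cvtColor(f["img"],cv2.COLOR_BGR2HSV);m=cv2.inRange(hsv,(5,150,90),(20,255,255));cs=max(cv2.findContours(m,0,1)[0],key=cv2.contourArea);print(cv2.boundingRect(cs))
for X in((.5469,-.2755,.112),(.5469,-.2255,.062),(.5469,-.3255,.062)):print(proj(f,X))
E
```

```text
[ 0.54647774 -0.27591616  0.21998603] [ 9.99967901e-01 -8.00115519e-03 -4.22877182e-04]
shift [ 0.04  0.04 -0.  ] turn [-0.02 -0.02 -0.46]
cam [ 0.54778418 -0.19720611  0.34388887]
(306, 201, 37, 67)
[322.15949821 240.9184855 ]
[321.62906493 151.43591678]
[322.7598068  280.86529962]
```

View pics/wrist1.png

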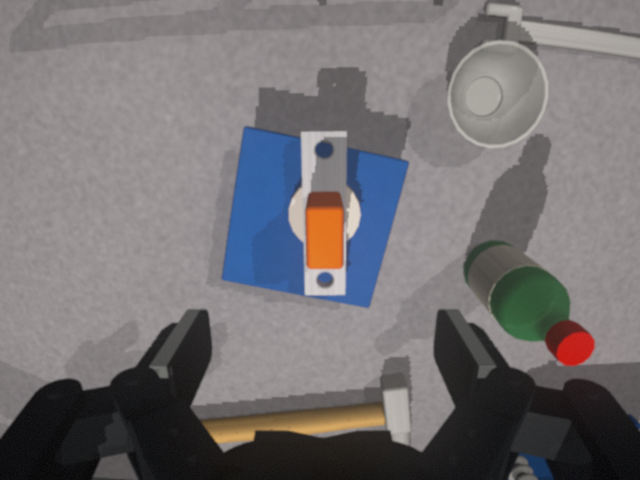

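The punch sits midway between the jaws, with holes at wrist pixels (324,149) and (325,280) and the handle top at (325,238). The bottle is clear on the right. Going down to grip.

Emit:
move_arm:
  rows:
    - [0.08,0.13,3,0,0,-0.4,1]
    - [0,0,3,0,0,0,1]
    - [0,0,2.5,0,0,0,1]
    - [0,0,2,0,0,0,1]
    - [0,0,1.5,0,0,0,1]
    - [0,0,1,0,0,0,1]
    - [0,0,0,0,0,0,1]
    - [0,0,0,0,0,0,1]

```text
time: 3.2
tool_pos: [0.5479, -0.2752, 0.0902]
tool_rot: [-0.0, 0.707, 0.707, -0.0]
contact_force: [0.1, -0.1, -0.7]
gripper_width: 1.002
grasp_force: 0.0
```

Emit:
move_arm:
  rows:
    - [0,0,0,0,0,0,-1]
    - [0,0,0,0,0,0,-1]
    - [0,0,0,0,0,0,-1]
    - [0,0,0,0,0,0,-1]
    - [0,0,0,0,0,0,-1]
    - [0,0,0,0,0,0,-1]
    - [0,0,0,0,0,0,-1]
    - [0,0,0,0,0,0,-1]
    - [0,0,0,0,0,0,-1]
    - [0,0,0,0,0,0,-1]
    - [0,0,0,0,0,0,-1]
    - [0,0,0,0,0,0,-1]

```text
time: 4.2
tool_pos: [0.5481, -0.2755, 0.0911]
tool_rot: [0.0, 0.706, 0.708, 0.0]
contact_force: [-3.0, 0.2, 5.6]
gripper_width: 0.272
grasp_force: 59.8
```

Emit:
move_arm:
  rows:
    - [0,0,-0.5,0,0,0,-1]
    - [0,0,-1,0,0,0,-1]
    - [0,0,-2,0,0,0,-1]
    - [0,0,-2.5,0,0,0,-1]
    - [0,0,-2.5,0,0,0,-1]
    - [0,0,-2,0,0,0,-1]
    - [0,0,-1,0,0,0,-1]
    - [0,0,-0.5,0,0,0,-1]
    - [0,0,0,0,0,0,-1]
    - [0,0,0,0,0,0,-1]
    - [0,0,0,0,0,0,-1]
    - [0,0,0,0,0,0,-1]

```text
time: 5.2
tool_pos: [0.5471, -0.2747, 0.2081]
tool_rot: [-0.002, 0.706, 0.708, -0.0]
contact_force: [-0.6, 0.7, -3.3]
gripper_width: 0.277
grasp_force: 59.3
```

```bash
python3 - <<'E'
from h import *
f=manip.grab_frame("wrist");np.save("wrist2.npy",f,allow_pickle=True);s=manip.grab_frame("scene");np.save("scene2.npy",s,allow_pickle=True)
p,R=pose();print(p,R.as_matrix().round(4));print(manip.state()["ft_torque"],manip.state()["contact_force"],manip.tip_reach)
out=np.zeros((480,800,3),np.uint8);u,v=map(int,proj(s,p));print(u,v)
out[:,:400]=cv2.resize(s["img"][v-60:v+60,u-50:u+50],(400,480),interpolation=2)
out[:,400:]=f["img"][:,120:520]
cv2.imwrite("pics/l2.png",out)
E
```

```text
[ 0.54738909 -0.2748622   0.20882916] [[-0.0018  1.     -0.002 ]
 [ 1.      0.0019  0.0014]
 [ 0.0014 -0.002  -1.    ]]
[ 0.00965588 -0.00755691 -0.00890338] [ 0.16565699  0.45354294 -4.22099389] 0.019
266 185
```

View pics/l2.png

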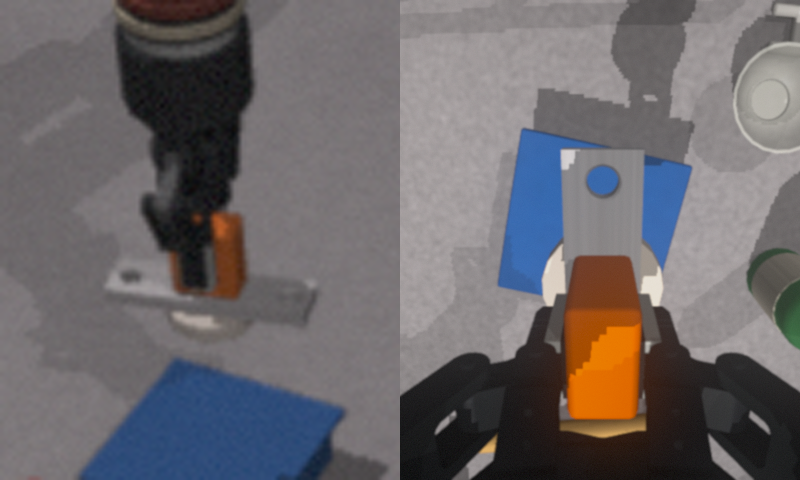

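```bash
python3 - <<'E'
from h import *
f,s=[np.load(n+"2.npy",allow_pickle=True).item() for n in("wrist","scene")]
p=np.array([.5474,-.2749,.2088])
# hole by blob: wrist (blue stand seen through), scene dark spots
g=cv2.cvtColor(f["img"],cv2.COLOR_BGR2HSV);m=cv2.inRange(g,(100,100,40),(125,255,255))
n,l,st,c=cv2.connectedComponentsWithStats(m);i=[k for k in range(n) if np.hypot(*(c[k]-[322,181]))<8];print(c[i],st[i])
hw=c[i[0]]
a=cv2.inRange(g,(0,0,80),(180,60,255))
hs=(287.7,199.2);c1,d1=ray(f,hw);c2,d2=ray(s,hs)
k=np.linalg.lstsq(np.c_[d1,-d2],c2-c1,rcond=None)[0];print("tri",c1+k[0]*d1,c2+k[1]*d2)
for dz in(.0272,.0302): # bar top below TCP
    for dy in(.05,-.05):print(dz,dy,"wrist",proj(f,p+[0,dy,-dz]),"scene",proj(s,p+[0,dy,-dz]))
print([proj(f,p+[dx,.063,-.029]) for dx in(-.016,.016)],[proj(s,p+[dx,dy,-.029]) for dx in(.016,-.016) for dy in(-.063,.063)])
E
```

```text
[[322.18235294 179.76764706]] [[307 166  31  28 680]]
tri [ 0.54745924 -0.22274811  0.17643235] [ 0.54750764 -0.22304829  0.17648341]
0.0272 0.05 wrist [321.97748373 187.52380424] scene [286.86647062 197.43255954]
0.0272 -0.05 wrist [321.68000215 397.42957612] scene [247.33546858 192.20305923]
0.0302 0.05 wrist [322.0060244  186.09595674] scene [286.92957873 198.39648988]
0.0302 -0.05 wrist [321.70763434 393.15685823] scene [247.45447727 193.16543885]
[array([280.35980193, 153.17987106]), array([363.75109292, 153.34716528])] [array([240.31071298, 196.11700207]), array([290.44647771, 202.80835414]), array([244.30881985, 188.15838919]), array([293.71514196, 194.65032677])]
```

The hole at wrist (322,181) and the bar's far edge at row 150 put the punch level and about 1.5 mm towards tool +x of the TCP. I'll carry it over at a face height of about 0.16 m.

Emit:
move_arm:
  rows:
    - [0.6,-0.1,0,0,0,0,-1]
    - [1.5,-0.25,0,0,0,0,-1]
    - [2.5,-0.45,0,0,0,0,-1]
    - [3,-0.55,0,0,0,0,-1]
    - [3,-0.55,0,0,0,0,-1]
    - [3,-0.55,0,0,0,0,-1]
    - [3,-0.55,0,0,0,0,-1]
    - [3,-0.55,0,0,0,0,-1]
    - [3,-0.55,0,0,0,0,-1]
    - [3,-0.55,0,0,0,0,-1]
    - [3,-0.55,0,0,0,0,-1]
    - [3,-0.55,0,0,0,0,-1]
    - [3,-0.55,0,0,0,0,-1]
    - [2.5,-0.45,0,0,0,0,-1]
    - [1.5,-0.3,0,0,0,0,-1]
    - [0.6,-0.1,0,0,0,0,-1]
    - [0,0,0,0,0,2.4,-1]
    - [0,0,0,0,0,2.5,-1]
    - [0,0,0,0,0,2.4,-1]
    - [0,0,0,0,0,2.4,-1]

```text
time: 6.97
tool_pos: [0.4752, 0.1167, 0.2103]
tool_rot: [0.0, 0.764, 0.645, -0.0]
contact_force: [0.2, -0.8, -3.6]
gripper_width: 0.274
grasp_force: 59.2
```

Emit:
move_arm:
  rows:
    - [0,0,0,0,0,0,-1]
    - [0,0,0,0,0,0,-1]
    - [0,0,0,0,0,0,-1]
    - [0,0,0,0,0,0,-1]

```text
time: 7.3
tool_pos: [0.4756, 0.1166, 0.2103]
tool_rot: [0.0, 0.764, 0.646, -0.0]
contact_force: [0.6, -0.2, -3.5]
gripper_width: 0.278
grasp_force: 59.2
```

```bash
python3 - <<'E'
from h import *
f=manip.grab_frame("wrist");np.save("wrist3.npy",f,allow_pickle=True);cv2.imwrite("pics/w3.png",f["img"])
p,R=pose();print(p,R.as_matrix().round(4))
n=np.array([.4775,.1224]);yb=np.array([.1685,.9857]);t=n-.0015*yb
delta([*t,.12],-9.7)
for k in(.05,-.05):print(proj(f,[*(n+k*yb),.042]))
for k in(.05,):print("other",[proj(f,[*(n+np.array(o)@np.array([[.9857,-.1685],[.1685,.9857]])),.042]) for o in((0,.08),(.11,-.05),(.11,.05))])
E
```

```text
[0.47561571 0.11657485 0.21029152] [[ 0.1664  0.9861  0.    ]
 [ 0.9861 -0.1664 -0.    ]
 [-0.      0.     -1.    ]]
shift [0.46 0.09 9.03] turn [0.   0.   0.12]
[322.71246938 142.19325338]
[322.41254593 269.10635302]
other [array([322.81314243,  99.34367489]), array([457.54192465, 269.04486625]), array([471.57184646, 143.67123314])]
```

View pics/w3.png

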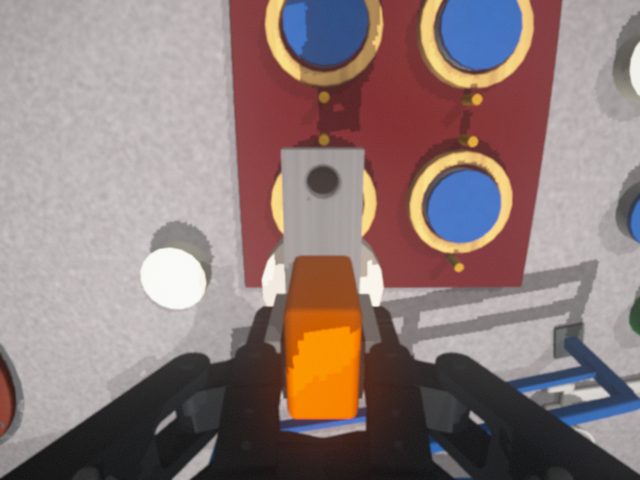

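Held level; the +y dowel is at wrist (323.5,140), about 2 px beyond the top-view estimate, and the hole is at (323,181). I'll step down with those small corrections and look again.

Emit:
move_arm:
  rows:
    - [0.3,0.1,0.5,0,0,0.1,-1]
    - [0.25,0.06,1.2,0,0,0,-1]
    - [0,0,1.8,0,0,0,-1]
    - [0,0,2,0,0,0,-1]
    - [0,0,1.8,0,0,0,-1]
    - [0,0,1.2,0,0,0,-1]
    - [0,0,0.5,0,0,0,-1]
    - [0,0,0,0,0,0,-1]
    - [0,0,0,0,0,0,-1]
    - [0,0,0,0,0,0,-1]
    - [0,0,0,0,0,0,-1]

```text
time: 8.27
tool_pos: [0.4792, 0.1219, 0.1218]
tool_rot: [0.001, 0.764, 0.645, 0.001]
contact_force: [0.6, 0.0, -3.2]
gripper_width: 0.27
grasp_force: 59.2
```

```bash
python3 - <<'E'
from h import *
f=manip.grab_frame("wrist");np.save("wrist4.npy",f,allow_pickle=True);s=manip.grab_frame("scene");np.save("scene4.npy",s,allow_pickle=True);t=manip.grab_frame("top");np.save("top4.npy",t,allow_pickle=True)
p,R=pose();print(p,R.as_matrix().round(4))
yb=R.as_matrix()[:,0];xb=R.as_matrix()[:,1]
n=np.array([.4775,.1224,0])
u,v=map(int,proj(s,p));print(u,v)
out=np.zeros((600,800,3),np.uint8);out[:,:400]=cv2.resize(s["img"][v-60:v+60,u-40:u+40],(400,600),interpolation=2)
out[:,400:]=cv2.resize(f["img"][50:350,220:420],(400,600),interpolation=2);cv2.imwrite("pics/l4.png",out)
print("dowels wrist",[proj(f,n+k*yb+[0,0,.042]) for k in(.05,.08)],"scene",[proj(s,n+k*yb+[0,0,.042]) for k in(.05,-.05)])
print("holes at dz .029 wrist",proj(f,p+.05*yb-[0,0,.029]),"edge",[proj(f,p+.063*yb+k*xb-[0,0,.029]) for k in(-.016,.016)],"scene holes",[proj(s,p+k*yb-[0,0,.029]) for k in(.05,-.05)])
print("scene ends", [proj(s,p+k*yb+.016*xb-[0,0,.029]) for k in(.063,-.063)])
E
```

```text
[0.47874755 0.12187063 0.12124406] [[ 1.684e-01  9.857e-01  1.700e-03]
 [ 9.857e-01 -1.684e-01  2.000e-04]
 [ 5.000e-04  1.600e-03 -1.000e+00]]
429 217
dowels wrist [array([317.07939899, 167.46950737]), array([316.85658507, 107.24197059])] scene [array([445.42119204, 244.83395966]), array([407.76945783, 235.25405577])]
holes at dz .029 wrist [319.14147925 186.10337573] edge [array([277.66054365, 152.95837012]), array([360.46975364, 152.91642534])] scene holes [array([447.85169706, 230.58236326]), array([409.27497323, 221.03029934])]
scene ends [array([451.50819039, 235.8752892 ]), array([402.58740036, 223.66329417])]
```

View pics/l4.png

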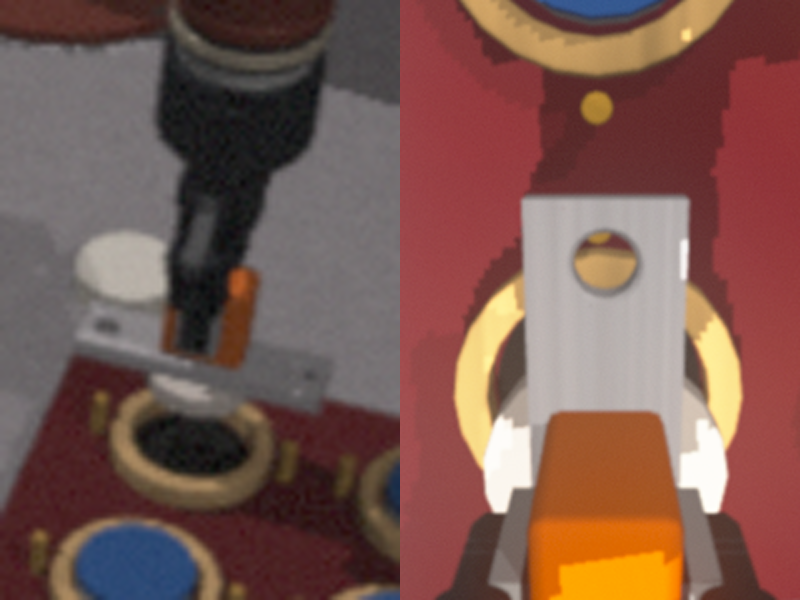

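Wrist frame: hole at (322.5,181), own dowel just visible at x≈319, and the neighbouring dowel at (318.5,103.5). By rays the punch must shift about −1.8 mm along tool y and +0.3 mm along tool x, then descend 28 mm.

Emit:
move_arm:
  rows:
    - [0.03,-0.18,0.2,0,0,0,-1]
    - [0,0,0.5,0,0,0,-1]
    - [0,0,0.6,0,0,0,-1]
    - [0,0,0.6,0,0,0,-1]
    - [0,0,0.5,0,0,0,-1]
    - [0,0,0.3,0,0,0,-1]
    - [0,0,0.1,0,0,0,-1]
    - [0,0,0,0,0,0,-1]
    - [0,0,0,0,0,0,-1]
    - [0,0,0,0,0,0,-1]
    - [0,0,0,0,0,0,-1]
    - [0,0,0,0,0,0,-1]

```text
time: 9.42
tool_pos: [0.4767, 0.1224, 0.0926]
tool_rot: [0.0, 0.764, 0.645, 0.0]
contact_force: [-0.4, 0.4, -3.8]
gripper_width: 0.276
grasp_force: 59.2
```

```bash
python3 - <<'E'
from h import *
f=manip.grab_frame("wrist");np.save("wrist5.npy",f,allow_pickle=True);s=manip.grab_frame("scene");np.save("scene5.npy",s,allow_pickle=True)
P=[]
for _ in range(4): P.append(pose()[0]);manip.grab_frame("top")
p=np.mean(P,0);R=pose()[1];print(p,np.std(P,0),R.as_matrix().round(4),manip.state()["contact_force"])
yb=R.as_matrix()[:,0]*[1,1,0];xb=R.as_matrix()[:,1]*[1,1,0];n=np.array([.4775,.1224,0])
u,v=map(int,proj(s,p));print(u,v)
out=np.zeros((600,800,3),np.uint8);out[:,:400]=cv2.resize(s["img"][v-36:v+54,u-30:u+30],(400,600),interpolation=2)
out[:,400:]=cv2.resize(f["img"][50:350,220:420],(400,600),interpolation=2);cv2.imwrite("pics/l5.png",out)
print("dowels wrist",[proj(f,n+k*yb+[0,0,.042]) for k in(.05,.08)],"scene",[proj(s,n+k*yb+[0,0,.042]) for k in(.05,-.05)])
print("hole wrist",proj(f,p+.05*yb-[0,0,.029]),"scene holes",[proj(s,p+k*yb-[0,0,.029]) for k in(.05,-.05)],"scene near bottom corners",[proj(s,p+k*yb+.016*xb-[0,0,.039]) for k in(.063,-.063)])
E
```

```text
[0.47652515 0.12241934 0.09244502] [4.65675383e-05 5.46880780e-06 6.75200614e-05] [[ 0.1684  0.9857  0.    ]
 [ 0.9857 -0.1684  0.    ]
 [ 0.      0.     -1.    ]] [ 0.50321841  0.21819354 -3.35897042]
428 225
dowels wrist [array([322.40002532, 176.72965656]), array([322.39419648, 106.86043908])] scene [array([445.42005921, 244.84043424]), array([407.77015095, 235.24758617])]
hole wrist [320.00779372 185.99171817] scene holes [array([446.5791561 , 238.45805531]), array([408.56298596, 228.88833719])] scene near bottom corners [array([449.62106592, 246.63427232]), array([401.64467582, 234.39420305])]
```

View pics/l5.png

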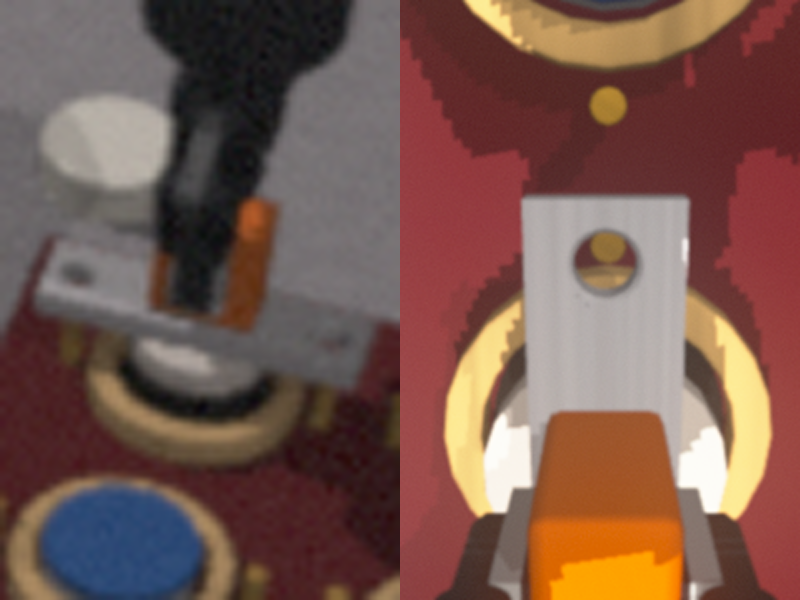

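The dowel shows in the hole (crop (607,247) in hole (605,262)), in line by rays to within 0.5 mm. The bar is level in the scene view, with both ends offset alike. Last nudge: +0.5 mm tool y, up 0.5 mm.

Emit:
move_arm:
  rows:
    - [0,0.05,-0.05,0,0,0,-1]
    - [0,0,0,0,0,0,-1]
    - [0,0,0,0,0,0,-1]
    - [0,0,0,0,0,0,-1]
    - [0,0,0,0,0,0,-1]
    - [0,0,0,0,0,0,-1]
    - [0,0,0,0,0,0,-1]
    - [0,0,0,0,0,0,-1]

```text
time: 10.38
tool_pos: [0.4769, 0.1223, 0.0928]
tool_rot: [0.0, 0.764, 0.645, -0.0]
contact_force: [-0.1, -0.5, -3.3]
gripper_width: 0.269
grasp_force: 59.2
```

```bash
python3 - <<'E'
from h import *
s=manip.state();print(s["tool_pos"],abs(s["joint_vel"]).max(),s["contact_force"],s["grasp_force"]);print(manip.job_done())
E
```

```text
[0.47694133 0.12232563 0.09282025] 0.0011048389036491723 [-0.08826067 -0.5479955  -3.31735049] 59.223339557647705
the job is handed in; nothing more can be done
None
```

I handed the job in with the punch held still and level over the empty nest: holes in line with the dowels to within about 0.5 mm, face about 10 mm above the ring, carried well clear over the rail, and no sign in the images or forces of touching anything else (no verdict was returned).

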